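# Stand a filter cassette in its slotted holder

## Task

Pick up the flat filter cassette that lies on the draining block and lean it on the sloping rest, foot on the lip and blue-banded end up, and let go of it there. Then take it again by the banded end, turn it upright and slide it down into the slot of the blue filter holder, band up, until it stands fully home on the slot floor, and let go. Do not drop it, and leave the white bottle, the dish and the plug where they are.

Things in the scene. Friction and masses are not known exactly. Their poses are not given: they have to be found in the camera images.
- cassette_center (a point): Centre (mid length, width, thickness) of the loose filter cassette, 0.1 to 0.2 kg: a rigid white slab 120 mm long (its x), 54 mm wide (y), 14 mm thick (z), faces alike. The 24 mm at its +x end is a blue band, the end to hold; the -x end is the foot. It starts flat on the draining block, centre 19 mm above the table, +x end roughly to world +y (within 35 degrees).
- cassette_foot (a point): Middle of the cassette's foot end face, 60 mm from its centre along -x; same axes as the cassette.
- cassette: The same cassette; origin at the middle of its lower face as it lies at the start (7 mm along -z from its centre); same axes.
- block: Fixed black draining block, 84 mm (its x) x 30 mm (its y) x 12 mm high; origin at the centre of its underside on the table. The cassette lies on it along the block's x, overhanging it by 12 mm on each long side. (Behind the work, from about 0.53 m ahead of the robot, stand a tall glass vessel and its cables: keep the wrist clear of them when leaning or turning.)
- rest: Fixed grey sloping rest, 63 mm high; origin at the centre of its base plate's underside (100 x 50 x 8 mm). Its face, 36 mm wide, 65 mm long, 6 mm thick, rises at 45 degrees towards its own +x (world +y, turned up to 35 degrees to +x); at the low end a lip stands 10 mm off the face. A cassette there overhangs 9 mm at each side and 55 mm at the top, with free space for a finger under the overhang.
- rest_corner (a point): Inner corner where the sloping face of the rest meets its lip, half-way across; 38 mm along -x from the rest's origin and 16 mm above the table; axes of the rest.
- rest_cradle (a point): Where the centre of the cassette is when it lies on the rest with its foot on the lip (60 mm up the slope from the corner and 7 mm square off the face); axes of the rest, x horizontal in the uphill direction.
- holder: Fixed blue filter holder: block 76 mm (its x) x 40 mm (its y), flat top 60 mm above the table, on a steel foot 76 x 74 x 8 mm; two short nipples at its -y side. Origin at the centre of its underside. In the top an upright slot, closed below, 57 mm along x, 16 mm along y, 44 mm deep, with 3 mm lead-in bevels round its mouth.
- slot_mouth (a point): Centre of the slot at the level of the holder's top, 60 mm above the table; axes of the holder (z up).
- slot_floor (a point): Centre of the slot's floor, 16 mm above the table, 44 mm under the mouth; axes of the holder. Home, the cassette's foot stands here and its banded end is 136 mm above the table.
- bottle_center (a point): Bystander: white plastic bottle with a yellow cap, 47 mm diameter, 94 mm tall, standing; point half-way up.
- dish_center (a point): Bystander: round clear dish with pink filling, 60 mm diameter, 15 mm high; point half-way up.
- plug_center (a point): Bystander: stepped pale-grey blind plug, 28 mm diameter, 29 mm high; point half-way up.

How it is judged:
By the outcome, as a careful person would: the job done as asked, in the order asked, and still so for the second after the job is handed in, with the robot touching nothing.
It also fails if it takes over 64 s, if anything falls off the work surface, if the arm or the gripper's body presses on something with over 40 N, if the wrist force passes 120 N, or if a joint passes its speed limit or range.

## Robot

A 6-joint arm with a two-finger parallel gripper is mounted at the origin on a cart in front of the work surface, level with it; the furniture and walls round the work are solid. World frame = base frame: x ahead of the robot, y to its left, z up, the work surface at z = 0. Lengths are in m, angles in rad, forces in N, time in s.
With the tool pointing down it reaches from about 0.35 to 0.775 m from the base axis. Payload 5.5 kg.
Tool frame: the origin (TCP) lies midway between the tips of the shut fingers; the grasp point (between the pads) lies 19 mm behind it; z points along the fingers, y is the line along which they close (so a half turn about z gives the same grasp; the last joint's range is limited). The gripper opens to 85 mm and grips with 20 to 120 N. Pads are 22 mm wide; open, the fingers measure 114 mm over their backs; the gripper's body (76 mm by 85 mm) begins 54 mm behind the grasp point. The pads swing forward as they close: fully open they stand 13 mm farther back than shut.
Start: joints at [-1.464, 0.313, 0.046, 1.304, 0, 1.431], TCP at [0.14, -0.558, 0.231] pointing down, gripper open.
Joint ranges: [-2.76, 2.76], [-0.86, 1.69], [-1.03, 1.26], [-2.2, 2.34], [-1.47, 1.5], [-3.14, 3.14]. Speed limits (rad/s): [2.57, 2.57, 3.14, 3.14, 3.14, 3.14].

## Interface

Orientations are given as a unit quaternion [w, x, y, z].
In Python, from workcell import env gives the robot as it stands.
- The arm moves only by the tool move_arm, never from a script. Its argument "targets" is a list of rows, each a list of 3 entries, a list of its own where there are three numbers: the shift along the tool's x, y, z in mm, then the turn, a rotation vector about the tool's x, y, z in units of 10 degrees (1.0 is 10 degrees), then the closure, from -1 (fully open) to 1 (shut). In form: [[[dx, dy, dz], [ax, ay, az], gripper], ...]. A call has 1 to 5 rows; each row is the pose to reach, as a shift and turn from the pose commanded when the call began, along the tool's axes at that moment; what a row does not reach only later rows make up. A row lasts 1/8 s, in which the tool goes at most 62.5 mm and 10.7 degrees, less where a joint would pass 70% of its speed; a pose out of reach is approached as far as the arm can. A call with a gripper value outside its range is refused whole. The fingers move at their own pace and stop on an object; "squeeze" is the grip in N (left out, the last holds). Time passes only in rows, so rows that repeat a pose let the fingers close. It gives the time, the measured TCP pose, the force, the opening and the grip force at its end, in the units of the state.
- env.get_state(): the state, without advancing time (a new reading comes with each control period).
- env.read_camera(name): name is "side" or "top" or "wrist"; returns a dict with "pixels" (384x512x3 uint8, red, green, blue), "fovy" (degrees; the focal length in pixels is half the picture's height over the tangent of half this angle, whatever the lens; pixels are square), "cx", "cy" (the principal point, pixels), "extrinsics" (4x4, takes a point from world to camera coordinates); the wrist camera has in their place "mount" (4x4, takes a point from camera to tool coordinates, whose origin is the TCP and whose axes are the flange's). Camera axes: x right, y up, looking along -z (the intrinsics and any distortion apply to the point x, -y, -z); pixel columns grow to the right and rows downward; lengths in m; the calibration is good to about 2 mm. A picture is of the moment at which its call begins: read the wrist's pose just before it. There is no depth.
- env.hand_in(): hands the job in; it is judged then, once.
Trained networks look in a picture, given as the dict that the camera call returned (one of the last four; its "shot" number tells which), for a name from the list of things; names that differ only in an ending like _2 or _b are one class to them, and where a whole thing is asked for, a point or a joint stands for the part that bears it (a point fixed in the world has none). Each returns a list of dicts, best first, with "confidence" (0 to 1); they miss things now and then, are a little off and sometimes report something else, mostly with a low value. They report only what shows in the picture. A call takes as long as a camera call.
- env.spot_in(thing, picture): "centre" ([x, y, z] in m, in world coordinates, good to about 4 mm: the middle of the surface that is visible of it).
- env.regions_of(thing, picture): "mask" (384x512 bool, what is visible of it).
- env.landmark_of(thing, picture): "centre" ([x, y, z] in m, in world coordinates, good to about 4 mm: a listed point, or the origin of a listed thing).
The state is a dict: "clock": time; "joint_pos": joint angles; "qvel": joint speeds; "tau": joint torques, N m; "tcp_pos": TCP position; "orientation": TCP orientation; "wrist_force": force on the tool from outside, world axes, zero at the start; "ft_torque": the same for the moment, N m; "finger_gap": finger opening in m; "grip_force": force on a finger pad.
Only numpy, scipy, OpenCV 4.12 (cv2) and the standard library are available. Lean on these libraries where they do the work, as an engineer would, in place of code of your own. Each camera call takes 0.05 s, during which the arm holds its last target. There are 200 camera calls.

## Working session

There is one attempt and no reset: what is moved stays moved. The work goes in short steps, Python scripts to look and compute and a tool call to move; the robot and the scene stay as the last step left them, time stands still between calls to the robot, and variables do not carry over. Pictures are saved under pics/ and viewed, at most 10 in all, crops included, and the job is handed in when it is done.

Besides the shell and the picture viewer there is one more tool, called after ">>>" in YAML: its name, and indented under it one key for each argument. move_arm: Moves the arm, as the interface text tells. Its arguments: {"type":"object","properties":{"targets":{"type":"array","items":{"type":"array"}},"squeeze":{"type":"number"}},"required":["targets"]}

```bash
ls; mkdir -p pics
cat > h.py <<'E'
import numpy as np, cv2
from workcell import env
from scipy.spatial.transform import Rotation as R
def Rq(q): return R.from_quat([q[1],q[2],q[3],q[0]])
def save(p,n): cv2.imwrite('pics/'+n+'.png',p['pixels'][:,:,::-1])
E
python3 - <<'E'
from h import *
np.set_printoptions(precision=4,suppress=True)
s=env.get_state(); print(s)
for c in ['side','top']:
    p=env.read_camera(c); save(p,c+'0'); print(c,p['fovy'],p['cx'],p['cy'],[k for k in p]); print(p['extrinsics'])
    for t in ['cassette_center','cassette_foot','block','rest','rest_corner','rest_cradle','holder','slot_mouth','slot_floor','bottle_center','dish_center','plug_center']:
        print(t,[(np.round(d['centre'],4),round(d['confidence'],2)) for d in env.landmark_of(t,p)[:2]])
a=cv2.imread('pics/side0.png');b=cv2.imread('pics/top0.png')
E
```

```text
pics
{'clock': 0.0, 'joint_pos': array([-1.4636,  0.314 ,  0.045 ,  1.3036,  0.    ,  1.4312]), 'qvel': array([-0.0009, -0.0006, -0.0006,  0.0001, -0.0006, -0.0001]), 'tau': array([ -0.0004, -48.0627,  29.8533,   0.0193,  -0.0001,  -0.    ]), 'tcp_pos': array([ 0.1404, -0.5571,  0.2304]), 'orientation': array([-0.0009,  0.9924,  0.1231,  0.    ]), 'wrist_force': array([ 0.2828,  0.163 , -0.1466]), 'ft_torque': array([-0.0097, -0.0104, -0.0321]), 'grip_force': 0.0, 'finger_gap': 0.08517872291012658}
side 51.08135592245468 258.72224001002155 188.1971467300167 ['pixels', 'fovy', 'cx', 'cy', 'extrinsics', 'shot']
[[-0.8666 -0.4984 -0.0219  0.4858]
 [ 0.2199 -0.4211  0.88   -0.1187]
 [-0.4478  0.7578  0.4745 -0.8749]
 [ 0.      0.      0.      1.    ]]
cassette_center [(array([0.4363, 0.0996, 0.0191]), 0.86)]
cassette_foot [(array([0.4165, 0.0414, 0.0198]), 0.59), (array([0.4019, 0.3063, 0.0181]), 0.43)]
block []
rest [(array([0.4154, 0.3433, 0.0002]), 0.93), (array([0.4181, 0.0396, 0.0175]), 0.35)]
rest_corner [(array([0.3996, 0.3023, 0.0144]), 0.61), (array([ 0.4694, -0.091 ,  0.0182]),
[... 644 characters left out ...]
 0.0164]), 0.69)]
cassette_foot [(array([0.4165, 0.0404, 0.0173]), 0.75), (array([ 0.4659, -0.0906,  0.0196]), 0.6)]
block []
rest [(array([ 0.4158,  0.3405, -0.    ]), 0.7), (array([0.3968, 0.3064, 0.0207]), 0.21)]
rest_corner [(array([0.397 , 0.3069, 0.019 ]), 0.74)]
rest_cradle [(array([0.4155, 0.34  , 0.0645]), 0.73)]
holder [(array([ 0.471 , -0.0928, -0.0023]), 0.69), (array([ 0.6065, -0.0051,  0.0108]), 0.55)]
slot_mouth [(array([ 0.4712, -0.0892,  0.0595]), 0.79)]
slot_floor [(array([ 0.4671, -0.0909,  0.0185]), 0.94)]
bottle_center [(array([ 0.6041, -0.0031,  0.0142]), 0.67)]
dish_center [(array([0.3464, 0.3812, 0.0075]), 0.85)]
plug_center [(array([ 0.6042, -0.0044,  0.0122]), 0.5)]
```

View pics/top0.png

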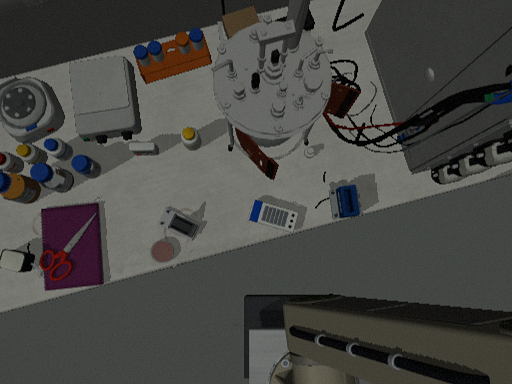

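View pics/side0.png

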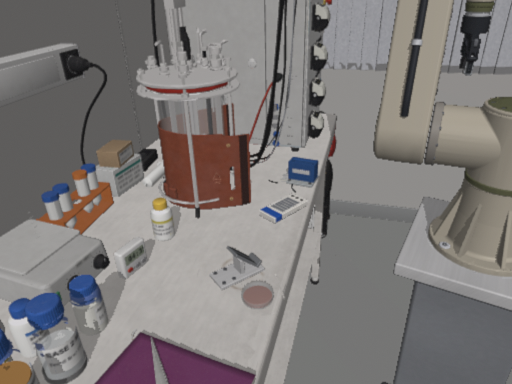

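The top view shows the cassette at px (273,215), rest at (181,222), dish at (163,250), holder at (346,200) with its nipples on the left (+y) side, and bottle at (190,138). The side view agrees. I'll move over the work and look from close by.

```bash
cat >> h.py <<'E'
def down(psi): # tool z down, tool x at psi (deg)
    c,s=np.cos(np.radians(psi)),np.sin(np.radians(psi))
    return R.from_matrix(np.array([[c,s,0],[s,-c,0],[0,0,-1.]]).T.reshape(3,3).T)
def rel(p,Rt,s=None,p0=None,R0=None):
    s=s or env.get_state(); R0=R0 or Rq(s['orientation']); p0=s['tcp_pos'] if p0 is None else p0
    d=R0.inv().apply(np.array(p)-p0)*1000; w=np.degrees((R0.inv()*Rt).as_rotvec())/10
    print('shift',d.round(1),'turn',w.round(2))
def wrist(n,s=None):
    s=env.get_state(); p=env.read_camera('wrist'); save(p,n)
    T=np.eye(4);T[:3,:3]=Rq(s['orientation']).as_matrix();T[:3,3]=s['tcp_pos']
    p['extrinsics']=np.linalg.inv(T@p['mount']) if 0 else np.linalg.inv(T@np.array(p['mount'])); return p
def f(p): return 192/np.tan(np.radians(p['fovy'])/2)
def ray(p,uv,z):
    E=np.linalg.inv(p['extrinsics']); uv=np.atleast_2d(uv).astype(float)
    d=np.c_[(uv[:,0]-p['cx'])/f(p),-(uv[:,1]-p['cy'])/f(p),-np.ones(len(uv))]@E[:3,:3].T
    o=E[:3,3]; return o+d*((z-o[2])/d[:,2])[:,None]
def proj(p,X):
    c=np.c_[np.atleast_2d(X),np.ones(len(np.atleast_2d(X)))]@p['extrinsics'].T
    return np.c_[p['cx']+f(p)*c[:,0]/-c[:,2],p['cy']-f(p)*c[:,1]/-c[:,2]]
E
python3 - <<'E'
from h import *
np.set_printoptions(precision=4,suppress=True)
rel([.42,-.13,.31],down(70))
p=wrist('w0'); print(p['mount'],p['fovy'],p['cx'],p['cy'],f(p))
E
```

```text
shift [ 375.5 -346.4  -78.7] turn [ 0.    0.   -5.59]
[[ 0.0011  0.964   0.2659  0.0675]
 [ 1.     -0.0007 -0.0014 -0.0002]
 [-0.0012  0.2659 -0.964  -0.1422]
 [ 0.      0.      0.      1.    ]] 59.192433417031566 258.15134862653315 194.89342428774933 338.0330917334821
```

>>> move_arm:
  targets:
    - [[60,-52,-40],[0,0,-1],-1]
    - [[120,-110,-78],[0,0,-2],-1]
    - [[180,-165,-78],[0,0,-3],-1]
    - [[240,-220,-78],[0,0,-4],-1]
    - [[300,-275,-78],[0,0,-5],-1]

```text
clock: 1.98
tcp_pos: [0.3056, -0.3067, 0.3053]
orientation: [0.001, 0.846, 0.533, 0.0]
wrist_force: [1.7, -0.5, -0.8]
finger_gap: 0.0854
grip_force: 0.0
```

>>> move_arm:
  targets:
    - [[30,-90,0],[0,0,-0.6],-1]
    - [[30,-90,0],[0,0,-0.6],-1]
    - [[30,-90,0],[0,0,-0.6],-1]
    - [[30,-90,0],[0,0,-0.6],-1]

```text
clock: 2.48
tcp_pos: [0.2373, -0.2426, 0.305]
orientation: [0.001, 0.819, 0.574, -0.0]
wrist_force: [-0.3, 0.2, -0.4]
finger_gap: 0.0855
grip_force: 0.0
```

Run:
```python
from h import *
np.set_printoptions(precision=4,suppress=True)
s=env.get_state();print(s['tcp_pos'],s['joint_pos'],s['clock'])
p=wrist('w1')
for t in ['cassette_center','cassette_foot','holder','slot_mouth','slot_floor','block','plug_center']:
    print(t,[(np.round(d['centre'],4),round(d['confidence'],2)) for d in env.landmark_of(t,p)[:2]])
```

```text
[ 0.2373 -0.2426  0.305 ] [-1.0345 -0.1633 -0.2961  1.4361  0.0001  0.8832] 2.475
cassette_center []
cassette_foot []
holder []
slot_mouth []
slot_floor []
block []
plug_center []
```

View pics/w1.png

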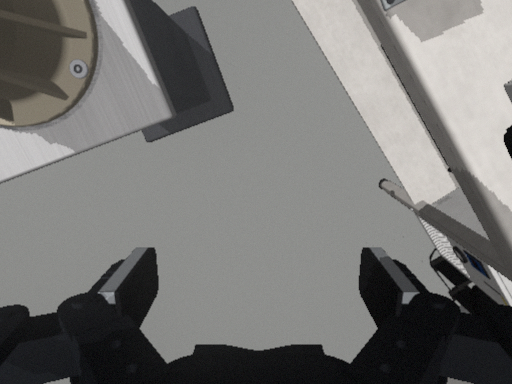

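The view shows only the cart and table edge (top right); the arm stopped short of the work. Moving on.

Run:
```python
from h import *
rel([.43,-.10,.31],down(70))
```

```text
shift [199.3 133.2  -5.6] turn [-0.   -0.    0.01]
```

>>> move_arm:
  targets:
    - [[62,18,0],[0,0,0],-1]
    - [[124,36,0],[0,0,0],-1]
    - [[186,54,0],[0,0,0],-1]
    - [[248,72,0],[0,0,0],-1]
    - [[310,90,0],[0,0,0],-1]

```text
clock: 3.5
tcp_pos: [0.422, 0.0127, 0.3047]
orientation: [0.0, 0.818, 0.575, 0.0]
wrist_force: [0.1, -2.9, -0.1]
finger_gap: 0.0852
grip_force: 0.0
```

>>> move_arm:
  targets:
    - [[40,10,0],[0,0,0],-1]
    - [[40,10,0],[0,0,0],-1]
    - [[40,10,0],[0,0,0],-1]

```text
clock: 3.88
tcp_pos: [0.4435, 0.0448, 0.3043]
orientation: [-0.0, 0.818, 0.575, -0.001]
wrist_force: [0.8, 0.4, -0.5]
finger_gap: 0.0855
grip_force: 0.0
```

```bash
cat >> h.py <<'E'
def marks(p,L,n=2):
    for t in L: print(t,[(np.round(d['centre'],4),round(d['confidence'],2)) for d in env.landmark_of(t,p)[:n]])
E
python3 - <<'E'
from h import *
np.set_printoptions(precision=4,suppress=True)
s=env.get_state();print(s['tcp_pos'],s['joint_pos'],s['clock'])
p=wrist('w2')
marks(p,['cassette_center','cassette_foot','holder','slot_mouth','slot_floor','block','plug_center','rest','rest_corner','rest_cradle'])
for t,z in [('cassette',.026),('holder',.06)]:
    for r in env.regions_of(t,p)[:2]:
        v,u=np.nonzero(r['mask']); X=ray(p,np.c_[u,v],z)
        print(t,r['confidence'],len(u),cv2.minAreaRect(X[:,:2].astype(np.float32)*1000))
E
```

```text
[0.4435 0.0448 0.3043] [-0.0794  0.0498 -0.0999  1.4223 -0.0004  1.8375] 3.875
cassette_center [(array([0.4296, 0.0971, 0.017 ]), 0.58), (array([0.4182, 0.0398, 0.0221]), 0.44)]
cassette_foot [(array([0.4197, 0.0393, 0.021 ]), 0.93)]
holder [(array([ 0.4737, -0.0896, -0.0016]), 0.89)]
slot_mouth [(array([ 0.4694, -0.0932,  0.0596]), 0.83)]
slot_floor [(array([ 0.4715, -0.0865,  0.0149]), 0.69)]
block []
plug_center [(array([ 0.607 , -0.0028,  0.0127]), 0.76)]
rest []
rest_corner []
rest_cradle [(array([0.4282, 0.0973, 0.0172]), 0.17)]
cassette 0.73 4416 ((435.49969482421875, 96.84745788574219), (119.18476104736328, 54.063385009765625), 73.66641235351562)
cassette 0.4 3448 ((468.727294921875, -88.9216537475586), (82.56576538085938, 85.49024200439453), 6.612818717956543)
holder 0.59 3333 ((468.79498291015625, -72.77761840820312), (76.12362670898438, 77.20661163330078), 7.360102653503418)
```

View pics/w2.png

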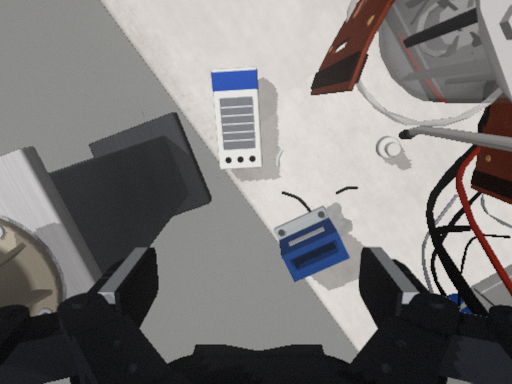

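Run:
```python
from h import *
rel([.4355,.0968,.06],down(73.7))
rel([.4355,.0968,.004],down(73.7))
p=cv2.imread('pics/w2.png'); hsv=cv2.cvtColor(p,cv2.COLOR_BGR2HSV)
c=p[190:300,260:365].astype(int)
cv2.imwrite('pics/w2c.png',cv2.resize(p[195:295,260:360],None,fx=6,fy=6,interpolation=cv2.INTER_CUBIC))
```

```text
shift [ 46.1 -25.5 244.7] turn [ 0.    0.   -0.36]
shift [ 46.1 -25.5 300.7] turn [ 0.    0.   -0.36]
```

View pics/w2c.png

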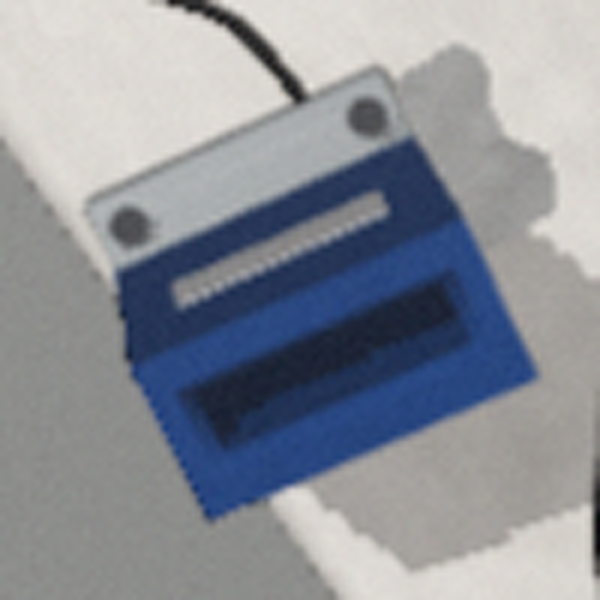

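The crop shows the holder's flat top with corners at crop px (135,365), (460,215), (540,375), (210,520) and the dark slot inside it. Now going down on the cassette.

>>> move_arm:
  targets:
    - [[15,-10,62],[0,0,-0.36],-1]
    - [[30,-20,124],[0,0,-0.36],-1]
    - [[46,-25,186],[0,0,-0.36],-1]
    - [[46,-25,230],[0,0,-0.36],-1]
    - [[46,-25,230],[0,0,-0.36],-1]

```text
clock: 5.15
tcp_pos: [0.4322, 0.0968, 0.0716]
orientation: [-0.002, 0.8, 0.6, -0.003]
wrist_force: [-0.2, 0.5, 0.3]
finger_gap: 0.0855
grip_force: 0.0
```

Run:
```python
from h import *
rel([.4355,.0968,.004],down(73.7))
p=wrist('w3')
for r in env.regions_of('cassette',p)[:1]:
    v,u=np.nonzero(r['mask']); X=ray(p,np.c_[u,v],.026); print(len(u),u.min(),u.max(),v.min(),v.max(),cv2.minAreaRect(X[:,:2].astype(np.float32)*1000))
# holder from w2
T=np.eye(4);T[:3,:3]=R.from_quat([.818,.575,0,0]).as_matrix();T[:3,3]=[.4435,.0448,.3043]
p['extrinsics']=np.linalg.inv(T@np.array(p['mount']))
q=(np.array([(135,365),(460,215),(540,375),(210,520)])-2.5)/6+[260,195]
X=ray(p,q,.06)[:,:2]*1000;print(X.round(1),X.mean(0).round(1))
for i in range(4): d=X[(i+1)%4]-X[i]; print(np.hypot(*d).round(1),np.degrees(np.arctan2(d[1],d[0])).round(1))
q=(np.array([(180,388),(450,270),(475,335),(222,450)])-2.5)/6+[260,195]
X=ray(p,q,.06)[:,:2]*1000;print(X.mean(0).round(1))
```

```text
shift [ 1.1  3.7 67.6] turn [-0.04  0.02  0.01]
17566 215 313 113 306 ((435.52545166015625, 97.74089813232422), (119.05998992919922, 53.92107391357422), 73.82241821289062)
[[ 432.2  -76.3]
 [ 505.1  -67. ]
 [ 510.9 -106.9]
 [ 435.7 -115.8]] [471.  -91.5]
73.5 7.2
40.3 -81.8
75.7 -173.3
39.7 95.1
[470.8 -89.3]
```

>>> move_arm:
  targets:
    - [[1,4,35],[0,0,0],-1]
    - [[1,4,67],[0,0,0],-1]
    - [[1,4,67],[0,0,0],-1]
    - [[1,4,67],[0,0,0],1]
    - [[1,4,67],[0,0,0],1]
  squeeze: 40

```text
clock: 5.88
tcp_pos: [0.4412, 0.0967, 0.0097]
orientation: [0.001, 0.8, 0.6, 0.001]
wrist_force: [-9.0, -0.4, 17.4]
finger_gap: 0.0533
grip_force: 39.8
```

>>> move_arm:
  targets:
    - [[0,0,0],[0,0,0],1]
    - [[0,0,0],[0,0,0],1]
    - [[0,0,0],[0,0,0],1]

```text
clock: 6.25
tcp_pos: [0.4412, 0.0967, 0.0097]
orientation: [0.001, 0.8, 0.6, 0.001]
wrist_force: [-3.4, 0.3, 7.6]
finger_gap: 0.0533
grip_force: 41.1
```

>>> move_arm:
  targets:
    - [[0,0,-20],[0,0,0],1]
    - [[0,0,-60],[0,0,0],1]
    - [[0,0,-120],[0,0,0],1]
    - [[0,0,-160],[0,0,0],1]
    - [[0,0,-160],[0,0,0],1]
  squeeze: 50

```text
clock: 6.88
tcp_pos: [0.443, 0.0966, 0.1721]
orientation: [0.003, 0.8, 0.6, 0.004]
wrist_force: [0.8, 0.4, -2.6]
finger_gap: 0.0526
grip_force: 55.4
```

Run:
```python
from h import *
np.set_printoptions(precision=4,suppress=True)
s=env.get_state();print(s['tcp_pos'],s['finger_gap'],s['wrist_force'],s['joint_pos'])
p=wrist('w4')
rc=Rq(s['orientation'])
for r in env.regions_of('cassette',p)[:1]:
  v,u=np.nonzero(r['mask'])
  for h in (-.02,-.025,-.03):   # top face depth relative to tcp (tool z)
    X=rc.inv().apply(ray(p,np.c_[u,v],s['tcp_pos'][2]-h)-s['tcp_pos'])
    print(h,len(u),cv2.minAreaRect(X[:,:2].astype(np.float32)*1000))
marks(p,['cassette_center','cassette_foot'],1)
p=env.read_camera('top')
marks(p,['rest','rest_corner','rest_cradle','cassette_center','cassette_foot'],1)
for r in env.regions_of('rest',p)[:1]: np.save('restmask',r['mask']); print(r['confidence'],r['mask'].sum())
```

```text
[0.443  0.0966 0.1721] 0.05255964632271215 [ 0.8024  0.4434 -2.5788] [ 0.0376  0.1008 -0.3703  1.0906 -0.0002  1.8921]
-0.02 29365 ((12.306953430175781, 0.29122161865234375), (94.28424072265625, 52.366336822509766), 0.027773266658186913)
-0.025 29365 ((14.563451766967773, 0.2869110107421875), (90.43090057373047, 50.22615051269531), 0.02777705155313015)
-0.03 29365 ((16.819934844970703, 0.28260231018066406), (86.57752227783203, 48.085960388183594), 0.027773981913924217)
cassette_center [(array([0.4378, 0.0959, 0.1779]), 0.97)]
cassette_foot []
rest [(array([ 0.4163,  0.3397, -0.0008]), 0.74)]
rest_corner [(array([0.4001, 0.3081, 0.0149]), 0.58)]
rest_cradle [(array([0.4123, 0.341 , 0.0655]), 0.7)]
cassette_center []
cassette_foot [(array([ 0.4678, -0.0911, -0.0008]), 0.43)]
```

View pics/w4.png

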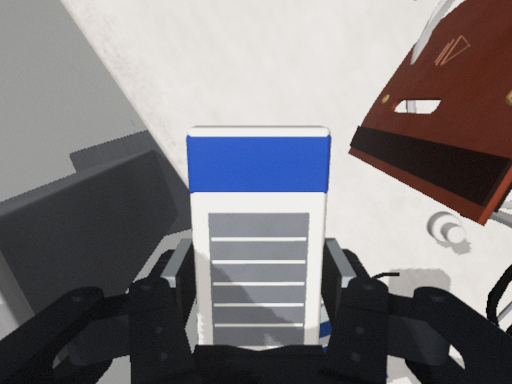

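The cassette is held squarely: band at rows 135-190, sides parallel to the tool, pads at columns ~190 and ~330. Next I'll look at the rest.

>>> move_arm:
  targets:
    - [[40,-35,-40],[0,0,0.4],1]
    - [[84,-69,-75],[0,0,0.9],1]
    - [[84,-69,-75],[0,0,0.9],1]
    - [[84,-69,-75],[0,0,0.9],1]
    - [[84,-69,-75],[0,0,0.9],1]

```text
clock: 8.05
tcp_pos: [0.3971, 0.1956, 0.2414]
orientation: [-0.0, 0.845, 0.535, -0.001]
wrist_force: [0.1, -1.1, -1.3]
finger_gap: 0.0526
grip_force: 55.4
```

Run:
```python
from h import *
np.set_printoptions(precision=4,suppress=True)
s=env.get_state();print(s['tcp_pos'],s['orientation'],s['joint_pos'],s['clock'])
p=wrist('w5'); np.save('w5E',p['extrinsics'])
marks(p,['rest','rest_corner','rest_cradle','dish_center'],2)
c=proj(p,[[.416,.341,.02]])[0];print(c)
x,y=np.clip(c-[90,75],0,[512-180,384-150]).astype(int);print('crop',x,y)
cv2.imwrite('pics/w5c.png',cv2.resize(p['pixels'][y:y+150,x:x+180,::-1],None,fx=4,fy=4,interpolation=cv2.INTER_CUBIC))
```

```text
[0.3971 0.1956 0.2414] [-0.0001  0.8448  0.535  -0.0011] [ 0.2762  0.0556 -0.2466  1.2707 -0.0005  2.2887] 8.05
rest [(array([0.4168, 0.3378, 0.0004]), 0.95), (array([0.3945, 0.1935, 0.2421]), 0.54)]
rest_corner [(array([0.3986, 0.3043, 0.0146]), 0.58)]
rest_cradle [(array([0.4164, 0.341 , 0.063 ]), 0.66)]
dish_center [(array([0.3447, 0.3801, 0.0079]), 0.79)]
[212.1686  24.612 ]
crop 122 0
```

View pics/w5c.png

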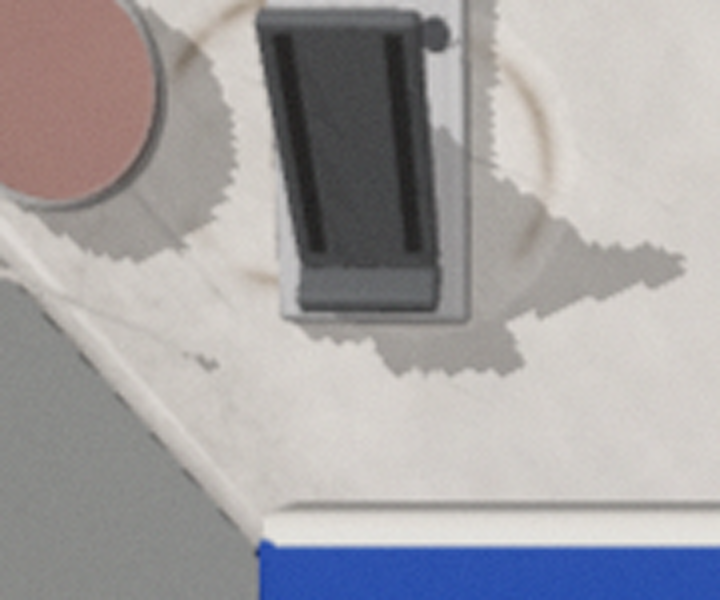

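The crop shows the rest square to the image: base plate front edge from (283,319) to (469,319), right edge rising to (464,0), and the face with its lip at rows 265-310. The dish is at top left.

```bash
cat > solve.py <<'E'
from h import *
np.set_printoptions(precision=4,suppress=True)
p=env.read_camera('wrist'); p['extrinsics']=np.load('w5E.npy')
q=(np.array([(283,319),(469,319),(465,20),(258,12),(420,12)])-1.5)/4+[122,0]
A=ray(p,q[:3],.008); print(A)
d=A[1]-A[0]; print('front len',np.hypot(*d[:2]),'uphill deg',np.degrees(np.arctan2(d[1],d[0]))+90)
e=A[2]-A[1]; print('right edge deg',np.degrees(np.arctan2(e[1],e[0])))
B=ray(p,q[3:],.063);print('top edge mid',B.mean(0),np.hypot(*(B[1]-B[0])[:2]))
for yaw in (64,65,66):
    u=np.array([np.cos(np.radians(yaw)),np.sin(np.radians(yaw)),0]); print(yaw,'origin',(A[0]+A[1])[:2]/2+.05*u[:2])
E
python3 solve.py
```

```text
[[0.3727 0.306  0.008 ]
 [0.417  0.2851 0.008 ]
 [0.4472 0.349  0.008 ]]
front len 0.04896391428867752 uphill deg 64.75190717510299
right edge deg 64.68668667119873
top edge mid [0.4206 0.3482 0.063 ] 0.03441303279492187
64 origin [0.4167 0.3405]
65 origin [0.416  0.3409]
66 origin [0.4152 0.3412]
```

```bash
cat > rest.py <<'E'
from h import *
np.set_printoptions(precision=4,suppress=True)
yaw=64.7; u=np.array([np.cos(np.radians(yaw)),np.sin(np.radians(yaw)),0]); k=np.array([0,0,1.])
o=np.array([.4162,.3408,0]); sx=(u+k)/2**.5; n=(k-u)/2**.5
cr=o-.038*u+.016*k+.06*sx+.007*n
Rt=R.from_matrix(np.c_[sx,np.cross(-n,sx),-n]); c=np.array([-.001,0,-.0093])
def tgt(al,off): return cr+al*sx+off*n-Rt.apply(c)
E
python3 - <<'E'
from rest import *
print(cr,tgt(.0,.0))
rel(tgt(.01,.07),Rt); rel(tgt(0,0),Rt)
s=env.get_state(); print(Rq(s['orientation']).as_matrix())
E
```

```text
[0.416  0.3403 0.0634] [0.4191 0.3469 0.0575]
shift [103.5 -44.9 128. ] turn [-0.   4.5 -0. ]
shift [145.9 -44.9 184.6] turn [-0.   4.5 -0. ]
[[ 0.4279  0.9038 -0.0008]
 [ 0.9038 -0.4279 -0.0004]
 [-0.0007 -0.0006 -1.    ]]
```

>>> move_arm:
  targets:
    - [[10,-10,0],[0,0.9,0],1]
    - [[20,-20,0],[0,1.8,0],1]
    - [[30,-35,0],[0,2.7,0],1]
    - [[40,-45,20],[0,3.6,0],1]
    - [[50,-45,40],[0,4.5,0],1]

```text
clock: 8.98
tcp_pos: [0.3776, 0.261, 0.2029]
orientation: [-0.205, 0.779, 0.495, 0.326]
wrist_force: [1.6, -0.4, -2.5]
finger_gap: 0.0527
grip_force: 55.4
```

>>> move_arm:
  targets:
    - [[0,0,0],[0,0,0],1]
    - [[0,0,0],[0,0,0],1]

```text
clock: 9.22
tcp_pos: [0.3797, 0.2605, 0.2043]
orientation: [-0.204, 0.78, 0.495, 0.324]
wrist_force: [0.5, 0.2, -1.3]
finger_gap: 0.0522
grip_force: 55.4
```

Run:
```python
from rest import *
s=env.get_state(); print(s['tcp_pos'],s['joint_pos'],s['clock'],s['wrist_force'])
rel(tgt(.008,.05),Rt); rel(tgt(.002,.002),Rt)
```

```text
[0.3797 0.2605 0.2043] [-0.0385 -0.2627 -0.8657  0.5923  0.7065  2.1128] 9.225 [ 0.4657  0.1676 -1.3266]
shift [-28.5  -1.6 121. ] turn [0.01 0.   0.01]
shift [-34.5  -1.7 169. ] turn [0.01 0.   0.01]
```

>>> move_arm:
  targets:
    - [[-14,-1,60],[0,0,0],1]
    - [[-28,-2,100],[0,0,0],1]
    - [[-28,-2,120],[0,0,0],1]
    - [[-28,-2,120],[0,0,0],1]
    - [[-28,-2,120],[0,0,0],1]

```text
clock: 9.85
tcp_pos: [0.406, 0.3212, 0.0998]
orientation: [-0.204, 0.78, 0.495, 0.324]
wrist_force: [0.8, 0.1, -1.4]
finger_gap: 0.0528
grip_force: 55.4
```

Run:
```python
from rest import *
s=env.get_state(); print(s['tcp_pos'],s['joint_pos'],s['clock'],s['wrist_force'])
rel(tgt(.008,.05),Rt); rel(tgt(.002,.0015),Rt)
p=env.read_camera('side');save(p,'s1')
marks(p,['cassette_center','cassette_foot','rest_corner'],1)
h=cr+.008*sx+.05*n;print('expect',h,h-.06*sx)
c=proj(p,[cr])[0];print(c)
x,y=(c-[60,60]).astype(int)
im=p['pixels'][y:y+110,x:x+120,::-1]
cv2.imwrite('pics/s1c.png',cv2.resize(im,None,fx=5,fy=5,interpolation=cv2.INTER_CUBIC))
```

```text
[0.406  0.3212 0.0998] [ 0.1519 -0.005  -1.0154  0.0488  0.6266  2.3306] 9.85 [ 0.7564  0.0813 -1.384 ]
shift [-1.5  0.9  0.3] turn [ 0.   -0.01  0.02]
shift [-7.5  0.8 48.8] turn [ 0.   -0.01  0.02]
cassette_center [(array([0.4062, 0.3174, 0.1031]), 0.94)]
cassette_foot [(array([0.3872, 0.274 , 0.0633]), 0.67)]
rest_corner [(array([0.4001, 0.3038, 0.0173]), 0.55)]
expect [0.4033 0.3135 0.1044] [0.3852 0.2751 0.062 ]
[234.9675 247.8303]
```

View pics/s1c.png

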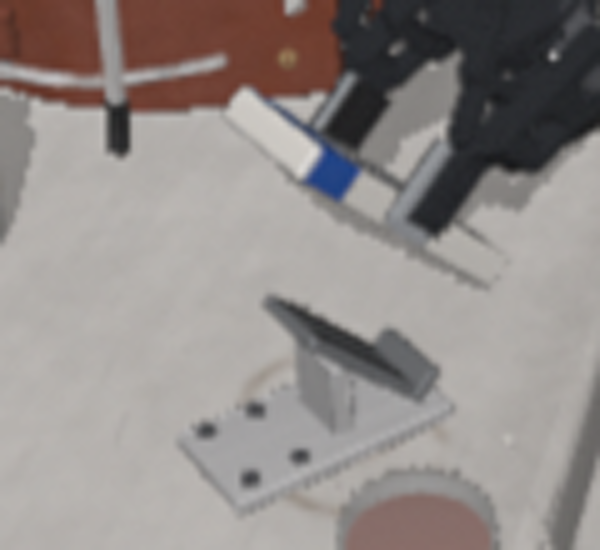

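The side crop shows the tilted cassette parallel to and above the face, band up-left, with the rest clear below. Joint 3 is close to its limit, so I'll fit the arm's kinematics from logged poses before going further.

```bash
cat > kin.py <<'E'
from rest import *
from scipy.optimize import least_squares
J=np.array([[-1.4636,.314,.045,1.3036,0,1.4312],[-1.0345,-.1633,-.2961,1.4361,0,.8832],[-.0794,.0498,-.0999,1.4223,-.0004,1.8375],[.0376,.1008,-.3703,1.0906,-.0002,1.8921],[.2762,.0556,-.2466,1.2707,-.0005,2.2887],[-.0385,-.2627,-.8657,.5923,.7065,2.1128],[.1519,-.005,-1.0154,.0488,.6266,2.3306]])
P=np.array([[.1404,-.5571,.2304],[.2373,-.2426,.305],[.4435,.0448,.3043],[.443,.0966,.1721],[.3971,.1956,.2414],[.3797,.2605,.2043],[.406,.3212,.0998]])
def rot(j): return R.from_euler('z',j[0])*R.from_euler('y',j[1]-j[2]+j[3])*R.from_euler('z',j[4])
R0=Rq([-.204,.78,.495,.324])
def ori(j): # tool rotation: tool z = wrist x ; roll -/+ j6
    return rot(j)*R.from_matrix(np.array([[0,0,1],[0,-1,0],[1,0,0.]]))*R.from_euler('z',j[5])
def fk(k,j):
    A,B,C,D,h,r0,ly,d,e=k
    a,b=j[1],j[1]-j[2]
    pl=np.array([r0+A*np.sin(a)+B*np.cos(a)+C*np.sin(b)+D*np.cos(b),ly,h+A*np.cos(a)-B*np.sin(a)+C*np.cos(b)-D*np.sin(b)])
    q=R.from_euler('y',j[1]-j[2]+j[3])
    return R.from_euler('z',j[0]).apply(pl+q.apply([0,0,e]))+rot(j).apply([d,0,0])
fit=least_squares(lambda k:np.concatenate([np.r_[fk(k,j)-p] for j,p in zip(J,P)]+[1e-4*k]),[.4,0,.1,.4,.2,0,.08,.3,0.])
K=fit.x
lo=np.array([-2.76,-.86,-1.03,-2.2,-1.47,-3.14]);hi=np.array([2.76,1.69,1.26,2.34,1.5,3.14])
def ik(p,Rt,seed,mask=slice(0,6)):
    g=least_squares(lambda j:np.r_[10*(fk(K,j)-p),(ori(j).inv()*Rt).as_rotvec()],seed)
    return g.x,np.abs(g.fun).max()
E
python3 - <<'E'
from kin import *
print(K,np.abs(fit.fun[:21]).max())
print(rot(J[6]).apply([1,0,0]),R0.apply([0,0,1]))
print(ori(J[6]).as_matrix(),'\n',R0.as_matrix(),'\n',(ori(J[0]).inv()*Rq([-.0009,.9924,.1231,0])).as_rotvec())
E
```

```text
[ 0.4727  0.0048  0.1099  0.3488  0.0763  0.048   0.079   0.306  -0.0032] 0.014253208557322372
[ 0.3033  0.6396 -0.7063] [ 0.3035  0.639  -0.7068]
[[-0.2991 -0.9048  0.3033]
 [-0.6399  0.4259  0.6396]
 [-0.7079 -0.0027 -0.7063]] 
 [[ 0.3     0.9044  0.3035]
 [ 0.64   -0.4267  0.639 ]
 [ 0.7074  0.0025 -0.7068]] 
 [0.     0.     3.1416]
```

```bash
sed -i 's/A,B,C,D,h,r0,ly,d,e=k/A,B,C,D,h,r0,ly,d,e,m,y2=k/; s/q.apply(\[0,0,e\]))+rot(j).apply(\[d,0,0\])/q.apply([m,0,e]))+rot(j).apply([d,y2,0])/; s/.3,0\.\])$/.2,0.,.1,0.])/; s/\[0,0,1\],\[0,-1,0\],\[1,0,0.\]/[0,0,-1],[0,1,0],[1,0,0.]/' kin.py
sed -i 's/np.array(\[\[0,0,-1\],\[0,1,0\],\[1,0,0.\]\])/np.array([[0,0,1],[0,1,0],[-1,0,0.]])/' kin.py
cat > /tmp/fix.py <<'E'
s=open('kin.py').read()
s=s.replace("R.from_matrix(np.array([[0,0,1],[0,1,0],[-1,0,0.]]))*R.from_euler('z',j[5])","R.from_matrix(np.array([[0,0,1],[0,-1,0],[1,0,0.]]))*R.from_euler('z',j[5]+np.pi)")
open('kin.py','w').write(s)
E
python3 /tmp/fix.py
python3 - <<'E'
from kin import *
print(K,np.abs(fit.fun[:21]).max())
for a in [(.008,.05),(.008,.03),(.005,.015),(.002,.001),(0,0)]: 
    j,e=ik(tgt(*a),Rt,J[6]); print(a,j.round(3),round(e,4))
# grasp 2: tool z=-sx, tool y = +-n ; x at ~155deg
R2=R.from_matrix(np.c_[np.cross(n,-sx),n,-sx]); print(R2.as_matrix()[:,0])
R2b=R2*R.from_euler('z',np.pi)
for q in (R2,R2b):
  for seed in (J[4],[.9,.6,.3,2,0,.5],[.9,.6,.3,2,0,-2]):
    j,e=ik(cr+.03*sx,q,seed); print(j.round(3),round(e,4))
E
```

```text
[ 0.5186  0.0001  0.0555  0.4095  0.2332  0.0001  0.08    0.3003 -0.0001
  0.1404 -0.0001] 5.266262511349762e-05
(0.008, 0.05) [ 0.148 -0.002 -1.015  0.05   0.628  2.329] 0.0
(0.008, 0.03) [ 0.183  0.051 -1.021 -0.031  0.611  2.366] 0.0
(0.005, 0.015) [ 0.203  0.094 -1.028 -0.093  0.601  2.387] 0.0
(0.002, 0.001) [ 0.22   0.136 -1.034 -0.15   0.592  2.405] 0.0
(0, 0) [ 0.219  0.141 -1.037 -0.157  0.593  2.403] 0.0
[ 0.9041 -0.4274  0.    ]
[ 0.713  1.03   0.651  1.933 -0.29   4.409] 0.0
[ 0.713  1.03   0.651  1.933 -0.29  -1.874] 0.0
[ 0.713  1.03   0.651  1.933 -0.29  -1.874] 0.0
[ 0.713  1.03   0.651  1.933 -0.29   1.268] 0.0
[ 0.713  1.03   0.651  1.933 -0.29   1.268] 0.0
[ 0.713  1.03   0.651  1.933 -0.29  -5.016] 0.0
```

Run:
```python
from kin import *
cor=o-.038*u+.016*k
for t in (45,43,42,41,40):
  d=np.radians(45-t); cx=np.cos(d)*sx-np.sin(d)*n; cn=np.cos(d)*n+np.sin(d)*sx
  foot=cor+.001*sx+(.001+.065*np.tan(d))*n
  cen=foot+.06*cx+.007*cn
  Rc=R.from_matrix(np.c_[cx,np.cross(-cn,cx),-cn]); pt=cen-Rc.apply(c)
  j,e=ik(pt,Rc,J[6]); print(t,pt.round(4),j.round(3)); rel(pt,Rc)
```

```text
45 [0.4191 0.3469 0.0589] [ 0.219  0.137 -1.036 -0.152  0.593  2.403]
shift [-7.3  1.4 49.7] turn [ 0.01 -0.01  0.01]
43 [0.419  0.3467 0.0589] [ 0.235  0.127 -1.007 -0.092  0.561  2.403]
shift [-7.5  1.4 49.5] turn [ 0.01 -0.21  0.01]
42 [0.419  0.3466 0.0589] [ 0.243  0.124 -0.993 -0.063  0.545  2.403]
shift [-7.5  1.4 49.4] turn [ 0.01 -0.31  0.01]
41 [0.4189 0.3465 0.0589] [ 0.251  0.121 -0.979 -0.035  0.529  2.404]
shift [-7.6  1.4 49.4] turn [ 0.01 -0.41  0.01]
40 [0.4188 0.3464 0.0589] [ 0.259  0.118 -0.964 -0.008  0.514  2.404]
shift [-7.8  1.4 49.3] turn [ 0.01 -0.51  0.01]
```

>>> move_arm:
  targets:
    - [[0,0,0],[0,-0.2,0],1]
    - [[-2,1,15],[0,-0.2,0],1]
    - [[-4,1,30],[0,-0.2,0],1]
    - [[-6,1,44],[0,-0.2,0],1]
    - [[-6,1,46],[0,-0.2,0],1]

```text
clock: 10.68
tcp_pos: [0.4169, 0.3457, 0.061]
orientation: [-0.196, 0.786, 0.498, 0.309]
wrist_force: [-0.1, 0.2, -1.7]
finger_gap: 0.0528
grip_force: 55.4
```

>>> move_arm:
  targets:
    - [[0,0,0],[0,0,0],1]
    - [[-1,0,2],[0,0,0],1]
    - [[-1,0,2],[0,0,0],1]

```text
clock: 11.05
tcp_pos: [0.4174, 0.3462, 0.0594]
orientation: [-0.196, 0.786, 0.498, 0.31]
wrist_force: [0.4, 0.1, -2.7]
finger_gap: 0.0526
grip_force: 55.4
```

Run:
```python
from rest import *
s=env.get_state(); print(s['tcp_pos'],s['joint_pos'],s['clock'],s['wrist_force'],s['ft_torque'])
Rc=Rq(s['orientation']); cen=s['tcp_pos']+Rc.apply(c); cx=Rc.apply([1,0,0]); cn=-Rc.apply([0,0,1])
cor=o-.038*u+.016*k
for l in (0,65,120):
  q=cen-.007*cn+(-.06+l/1000)*cx-cor; print(l,'slope',q@sx*1000,'off',q@n*1000,'lat',q@np.cross(n,sx)*1000)
```

```text
[0.4174 0.3462 0.0594] [ 0.2345  0.1235 -1.0107 -0.0922  0.5611  2.4019] 11.05 [ 0.4212  0.1267 -2.6709] [-0.7167  0.3244 -0.0863]
0 slope 0.4952876803140144 off 4.372300683899252 lat 1.1388179622632941
65 slope 65.45661675670328 off 2.1310749453152673 lat 1.1901192075589457
120 slope 120.42389520595574 off 0.23465316651340162 lat 1.2335279535783326
```

>>> move_arm:
  targets:
    - [[0,1,1.5],[0,0,0],1]
    - [[0,1,1.5],[0,0,0],1]
    - [[0,1,1.5],[0,0,0],1]

```text
clock: 11.42
tcp_pos: [0.4187, 0.3469, 0.0582]
orientation: [-0.196, 0.786, 0.498, 0.31]
wrist_force: [-1.6, -1.0, 1.4]
finger_gap: 0.0526
grip_force: 55.8
```

Run:
```python
from rest import *
s=env.get_state(); print(s['tcp_pos'],s['wrist_force'],s['ft_torque'])
p=env.read_camera('side')
marks(p,['cassette_center','cassette_foot','rest_corner','rest_cradle'],1); print(cr, cr-.06*sx)
c=proj(p,[cr])[0]
x,y=(c-[50,50]).astype(int)
cv2.imwrite('pics/s2c.png',cv2.resize(p['pixels'][y:y+90,x:x+100,::-1],None,fx=6,fy=6,interpolation=cv2.INTER_CUBIC))
```

```text
[0.4187 0.3469 0.0582] [-1.6288 -1.0469  1.389 ] [-0.4867  0.3119  0.0425]
cassette_center []
cassette_foot [(array([0.3956, 0.3005, 0.0266]), 0.83)]
rest_corner [(array([0.4005, 0.3044, 0.0173]), 0.72)]
rest_cradle [(array([0.4154, 0.3385, 0.0612]), 0.69)]
[0.416  0.3403 0.0634] [0.3978 0.302  0.0209]
```

View pics/s2c.png

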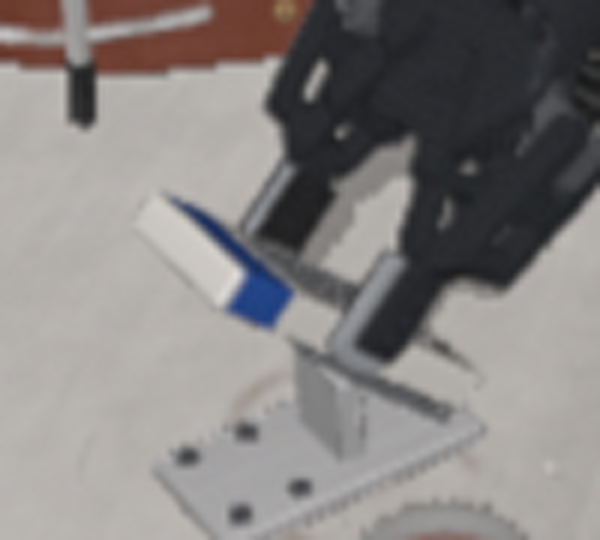

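Contact is light (about 4 N), with the cassette over the face and its foot at the lip. Releasing.

>>> move_arm:
  targets:
    - [[0,0,0],[0,0,0],-0.4]
    - [[0,0,0],[0,0,0],-0.7]
    - [[0,0,0],[0,0,0],-0.7]
    - [[0,0,0],[0,0,0],-0.7]

```text
clock: 12.18
tcp_pos: [0.4185, 0.3468, 0.0579]
orientation: [-0.196, 0.786, 0.498, 0.309]
wrist_force: [-0.5, 0.4, 0.1]
finger_gap: 0.0724
grip_force: 0.0
```

Run:
```python
from rest import *
s=env.get_state(); print(s['tcp_pos'],s['finger_gap'],s['wrist_force'])
p=env.read_camera('side');save(p,'s3')
marks(p,['cassette_center','cassette_foot'],1); print(cr, cr-.06*sx)
```

```text
[0.4185 0.3468 0.0579] 0.07244043541704046 [-0.4606  0.3793  0.1202]
cassette_center [(array([0.4178, 0.3436, 0.0635]), 0.62)]
cassette_foot [(array([0.3941, 0.3009, 0.0219]), 0.67)]
[0.416  0.3403 0.0634] [0.3978 0.302  0.0209]
```

```bash
cat >> kin.py <<'E'
R2=R.from_matrix(np.c_[-np.cross(n,-sx),-n,-sx])
def g2(al,off=0): return cr+al*sx+off*n
E
python3 - <<'E'
from kin import *
s=env.get_state(); j=s['joint_pos']
for nm,p,q in [('W1',s['tcp_pos']+[-.04,-.08,.16],Rq(s['orientation'])),('W2',cr+[0.03,.06,.24],down(110)),('pre',g2(.129),R2),('g',g2(.029),R2)]:
    j,e=ik(p,q,j); print(nm,np.round(p,4),j.round(3),round(e,4))
p=env.read_camera('top'); 
rel(cr+[0.03,.06,.24],down(110))
marks(p,['bottle_center','plug_center'],2)
p=env.read_camera('side'); marks(p,['bottle_center'],1)
E
```

```text
W1 [0.3785 0.2668 0.2179] [ 0.006 -0.273 -0.818  0.643  0.662  2.15 ] 0.0
W2 [0.446  0.4003 0.3034] [0.598 0.357 0.283 1.497 0.    1.819] 0.0
pre [0.455  0.4228 0.1546] [ 0.749  1.301  1.436  2.411 -0.271  1.284] 0.0378
g [0.4247 0.3589 0.0839] [ 0.712  1.028  0.646  1.93  -0.29   1.267] 0.0
shift [ 211.4    2.  -138.6] turn [ 1.7  -4.07 -4.31]
bottle_center [(array([0.6343, 0.3085, 0.0474]), 0.94)]
plug_center [(array([ 0.603 , -0.006 ,  0.0083]), 0.47)]
bottle_center [(array([0.636 , 0.307 , 0.0462]), 0.95)]
```

Run:
```python
from kin import *
j0=[.598,.357,.283,1.497,0,1.819]
for al in (.09,.08,.07,.06,.05,.04,.03):
    j,e=ik(g2(al),R2,j0); print(al,j.round(3),round(e,4))
# less-tilted pre poses: rotate back about lateral axis toward vertical, TCP above end
lat=R2.apply([1,0,0])
for deg in (10,20,30):
  for al in (.08,.1):
    q=R.from_rotvec(lat*np.radians(deg))*R2; j,e=ik(g2(al),q,j0); print(deg,al,q.apply([0,0,1]).round(2),j.round(3),round(e,4))
```

```text
0.09 [ 0.734  1.151  1.011  2.176 -0.275  1.284] 0.0
0.08 [ 0.731  1.122  0.932  2.126 -0.278  1.282] 0.0
0.07 [ 0.727  1.098  0.865  2.081 -0.28   1.279] 0.0
0.06 [ 0.724  1.078  0.804  2.041 -0.283  1.276] 0.0
0.05 [ 0.72   1.06   0.749  2.003 -0.285  1.273] 0.0
0.04 [ 0.716  1.044  0.699  1.967 -0.288  1.27 ] 0.0
0.03 [ 0.713  1.03   0.651  1.933 -0.29   1.268] 0.0
10 0.08 [-0.35 -0.74 -0.57] [ 0.749  1.405  1.436  2.494 -0.316  1.336] 0.0282
10 0.1 [-0.35 -0.74 -0.57] [ 0.76   1.37   1.436  2.471 -0.32   1.324] 0.0814
20 0.08 [-0.39 -0.82 -0.42] [ 0.775  1.43   1.436  2.525 -0.371  1.361] 0.1392
20 0.1 [-0.39 -0.82 -0.42] [ 0.786  1.395  1.436  2.502 -0.38   1.346] 0.1918
30 0.08 [-0.41 -0.87 -0.26] [ 0.805  1.464  1.436  2.568 -0.438  1.384] 0.2319
30 0.1 [-0.41 -0.87 -0.26] [ 0.818  1.429  1.436  2.545 -0.453  1.365] 0.2817
```

>>> move_arm:
  targets:
    - [[0,0,-30],[0,0,0],-0.7]
    - [[0,0,-80],[0,0,0],-0.7]
    - [[20,0,-120],[0,0,0],-0.7]
    - [[60,0,-140],[0,0,0],-0.7]
    - [[60,0,-140],[0,0,0],-0.7]

```text
clock: 13.2
tcp_pos: [0.3995, 0.3008, 0.206]
orientation: [-0.194, 0.784, 0.499, 0.314]
wrist_force: [0.2, -0.2, -0.3]
finger_gap: 0.0724
grip_force: 0.0
```

Run:
```python
from kin import *
s=env.get_state(); j=s['joint_pos']; print(s['tcp_pos'],j,s['clock'])
rel(cr+[.03,.06,.2],down(125)); w=(Rq(s['orientation']).inv()*down(125)).as_rotvec(); print(np.degrees(np.linalg.norm(w)))
lat=R2.apply([1,0,0])
for p,q in [(cr+[.03,.06,.2],down(125)),(cr+[.03,.06,.2],down(155)),(g2(.09)+[0,0,.06],R.from_rotvec(-lat*np.radians(22))*R2),(g2(.09),R2)]:
    j,e=ik(p,q,j); print(p.round(3),q.apply([0,0,1]).round(2),j.round(3),round(e,4))
p=env.read_camera('side'); marks(p,['cassette_center','cassette_foot'],1)
p=env.read_camera('top'); marks(p,['cassette_center','cassette_foot'],1)
p=wrist('w6'); marks(p,['cassette_center','cassette_foot'],1)
```

```text
[0.3995 0.3008 0.206 ] [ 0.1117 -0.2114 -0.8242  0.4935  0.6197  2.2709] 13.2
shift [119.3   0.   33.6] turn [ 2.31 -3.89 -5.71]
72.83261031365772
[0.446 0.4   0.263] [ 0.  0. -1.] [ 0.598  0.356  0.185  1.399 -0.     1.558] 0.0
[0.446 0.4   0.263] [ 0.  0. -1.] [0.598 0.356 0.185 1.399 0.    1.034] 0.0
[0.443 0.398 0.187] [-0.17 -0.35 -0.92] [ 0.682  0.712  0.501  1.726 -0.17   1.155] 0.0
[0.443 0.398 0.127] [-0.3  -0.64 -0.71] [ 0.734  1.151  1.011  2.176 -0.275  1.284] 0.0
cassette_center [(array([0.4178, 0.343 , 0.0622]), 0.56)]
cassette_foot [(array([0.3967, 0.3004, 0.0243]), 0.7)]
cassette_center [(array([0.4127, 0.3398, 0.0615]), 0.73)]
cassette_foot [(array([0.3943, 0.3023, 0.0211]), 0.79)]
cassette_center [(array([0.4105, 0.3406, 0.0606]), 0.77)]
cassette_foot [(array([0.3984, 0.2992, 0.0234]), 0.93)]
```

>>> move_arm:
  targets:
    - [[20,0,-10],[0.33,-0.56,-0.8],-0.2]
    - [[45,0,-10],[0.66,-1.1,-1.63],-0.2]
    - [[70,0,0],[1.0,-1.67,-2.45],-0.2]
    - [[95,0,15],[1.3,-2.2,-3.25],-0.2]
    - [[119,0,34],[1.65,-2.78,-4.1],-0.2]

```text
clock: 14.28
tcp_pos: [0.4445, 0.4006, 0.2578]
orientation: [-0.061, 0.578, 0.809, 0.092]
wrist_force: [1.4, -1.4, -0.1]
finger_gap: 0.0514
grip_force: 0.0
```

>>> move_arm:
  targets:
    - [[0,0,0],[0,0,0],-0.2]

```text
clock: 14.4
tcp_pos: [0.4448, 0.403, 0.2554]
orientation: [-0.063, 0.578, 0.808, 0.092]
wrist_force: [0.2, -0.5, -0.2]
finger_gap: 0.051
grip_force: 0.0
```

Run:
```python
from kin import *
s=env.get_state(); j=s['joint_pos']; print(s['tcp_pos'],j,s['clock'])
lat=R2.apply([1,0,0])
rel(cr+[.03,.06,.2],down(155)); rel(g2(.09)+[0,0,.06],R.from_rotvec(-lat*np.radians(22))*R2)
```

```text
[0.4448 0.403  0.2554] [ 0.5053  0.2429 -0.0103  1.2044  0.1923  1.7576] 14.4
shift [-1.2  0.9 -8.4] turn [ 0.9  -0.96 -4.59]
shift [-18.5  -8.3  65.5] turn [ 3.06 -1.87 -4.33]
```

>>> move_arm:
  targets:
    - [[0,0,0],[0.5,-0.3,-0.72],-0.1]
    - [[0,0,0],[1.02,-0.62,-1.44],-0.1]
    - [[-5,-2,15],[1.53,-0.93,-2.16],-0.1]
    - [[-10,-5,35],[2.04,-1.25,-2.9],-0.1]
    - [[-18,-8,55],[2.55,-1.56,-3.6],-0.1]

```text
clock: 15.02
tcp_pos: [0.4422, 0.3919, 0.1989]
orientation: [-0.047, 0.283, 0.946, -0.148]
wrist_force: [-0.6, 0.7, 0.0]
finger_gap: 0.047
grip_force: 0.0
```

>>> move_arm:
  targets:
    - [[0,0,0],[0,0,0],-0.1]

```text
clock: 15.15
tcp_pos: [0.4407, 0.3925, 0.196]
orientation: [-0.049, 0.284, 0.946, -0.149]
wrist_force: [0.2, -0.7, -0.3]
finger_gap: 0.0471
grip_force: 0.0
```

Run:
```python
from kin import *
s=env.get_state(); j=s['joint_pos']; print(s['tcp_pos'],j,s['clock'],s['finger_gap'])
rel(g2(.09)+[0,0,.0],R2)
p=wrist('w7'); marks(p,['cassette_center','cassette_foot'],1)
```

```text
[0.4407 0.3925 0.196 ] [ 0.6413  0.6325  0.4105  1.6499 -0.0973  1.2404] 15.15 0.04711025690944253
shift [ 0.4 27.  63.7] turn [ 2.69 -0.48 -0.68]
cassette_center [(array([0.4118, 0.3428, 0.0602]), 0.62)]
cassette_foot [(array([0.3979, 0.3001, 0.0247]), 0.57)]
```

>>> move_arm:
  targets:
    - [[0,6,5],[0.9,-0.16,-0.23],-0.1]
    - [[0,14,20],[1.8,-0.32,-0.46],-0.1]
    - [[0,22,40],[2.69,-0.48,-0.68],-0.1]
    - [[0,27,55],[2.69,-0.48,-0.68],-0.1]
    - [[0,27,64],[2.69,-0.48,-0.68],-0.1]

```text
clock: 15.92
tcp_pos: [0.4454, 0.398, 0.1247]
orientation: [-0.083, 0.203, 0.901, -0.374]
wrist_force: [-0.2, 0.6, 1.9]
finger_gap: 0.0467
grip_force: 0.0
```

>>> move_arm:
  targets:
    - [[0,0,0],[0,0,0],-0.1]
    - [[0,0,0],[0,0,0],-0.1]

```text
clock: 16.18
tcp_pos: [0.4458, 0.3982, 0.1332]
orientation: [-0.08, 0.204, 0.903, -0.37]
wrist_force: [0.5, 0.6, 0.4]
finger_gap: 0.047
grip_force: 0.0
```

Run:
```python
from kin import *
s=env.get_state(); j=s['joint_pos']; print(s['tcp_pos'],j,s['clock'],s['finger_gap'])
rel(g2(.029),R2)
p=wrist('w8'); marks(p,['cassette_center','cassette_foot'],1)
for r in env.regions_of('cassette',p)[:1]:
    v,u_=np.nonzero(r['mask']); print(len(v),u_.min(),u_.max(),v.min(),v.max())
# expected outline of the end face
ew=np.cross(n,sx)
E=[cr+.06*sx+a*.027*ew+b*.007*n for a,b in((-1,-1),(-1,1),(1,1),(1,-1))]; q=proj(p,E); print(q.round(0))
im=p['pixels'][:,:,::-1].copy(); cv2.polylines(im,[q.round().astype(np.int32)],True,(0,255,0),1)
E2=[cr+l*sx+a*.027*ew+.007*n for a,l in((-1,.06),(-1,.036),(1,.036),(1,.06))]
cv2.polylines(im,[proj(p,E2).round().astype(np.int32)],True,(0,0,255),1)
cv2.imwrite('pics/w8o.png',im)
```

```text
[0.4458 0.3982 0.1332] [ 0.7329  1.1451  1.0206  2.1812 -0.2777  1.285 ] 16.175 0.04700124759895242
shift [ 2.5  2.7 66.4] turn [ 0.05  0.02 -0.03]
cassette_center [(array([0.4162, 0.3434, 0.0604]), 0.66)]
cassette_foot [(array([0.3973, 0.2984, 0.0231]), 0.93)]
3153 249 280 146 263
[[275. 265.]
 [251. 265.]
 [250. 174.]
 [276. 174.]]
```

View pics/w8o.png

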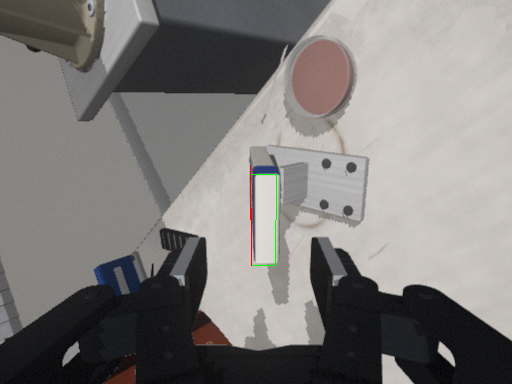

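The overlay matches: the real end face covers columns 253-279 and rows 174-265, about 2 px from prediction. The cassette leans properly, centred between the open fingers. Sliding on and gripping.

>>> move_arm:
  targets:
    - [[2,4,20],[0,0,0],-0.1]
    - [[2,4,40],[0,0,0],-0.1]
    - [[2,4,56],[0,0,0],-0.1]
    - [[2,4,66],[0,0,0],-0.1]
    - [[2,4,66],[0,0,0],-0.1]

```text
clock: 17.0
tcp_pos: [0.4247, 0.3593, 0.0812]
orientation: [-0.081, 0.203, 0.902, -0.372]
wrist_force: [0.6, 0.1, 0.5]
finger_gap: 0.047
grip_force: 0.0
```

>>> move_arm:
  targets:
    - [[0,0,0],[0,0,0],-0.1]

```text
clock: 17.12
tcp_pos: [0.4252, 0.36, 0.0814]
orientation: [-0.081, 0.203, 0.903, -0.371]
wrist_force: [0.2, -0.4, 0.5]
finger_gap: 0.0469
grip_force: 0.0
```

Run:
```python
from kin import *
s=env.get_state(); j=s['joint_pos']; print(s['tcp_pos'],j,s['clock'],s['wrist_force'])
rel(g2(.029),R2)
p=wrist('w9'); 
for r in env.regions_of('cassette',p)[:1]:
    v,u_=np.nonzero(r['mask']); print(len(v),u_.min(),u_.max(),v.min(),v.max())
ew=np.cross(n,sx)
print(proj(p,[cr+.06*sx+a*.027*ew+b*.007*n for a,b in((-1,-1),(-1,1),(1,1),(1,-1))]).round(0))
```

```text
[0.4252 0.36   0.0814] [ 0.7138  1.0256  0.6394  1.9182 -0.2916  1.269 ] 17.125 [ 0.2461 -0.3928  0.5191]
shift [-0.  -2.6 -0.9] turn [ 0.04  0.02 -0.02]
6597 237 276 162 349
[[269. 352.]
 [233. 352.]
 [229. 222.]
 [270. 222.]]
```

>>> move_arm:
  targets:
    - [[0,-0.5,0],[0.04,0,0],0.3]
    - [[0,-0.5,0],[0.04,0,0],1]
    - [[0,-0.5,0],[0.04,0,0],1]
    - [[0,-0.5,0],[0.04,0,0],1]
  squeeze: 60

```text
clock: 17.73
tcp_pos: [0.4243, 0.3584, 0.0821]
orientation: [-0.082, 0.202, 0.901, -0.376]
wrist_force: [-1.3, -2.0, 4.3]
finger_gap: 0.0129
grip_force: 58.4
```

>>> move_arm:
  targets:
    - [[0,0,0],[0,0,0],1]
    - [[0,0,0],[0,0,0],1]

```text
clock: 17.98
tcp_pos: [0.4244, 0.3584, 0.0821]
orientation: [-0.082, 0.202, 0.901, -0.376]
wrist_force: [-0.2, -3.6, 5.3]
finger_gap: 0.0133
grip_force: 58.4
```

>>> move_arm:
  targets:
    - [[0,-15,-3],[0,0,0],1]
    - [[0,-40,-10],[0,0,0],1]
    - [[0,-80,-30],[-0.5,0,0],1]
    - [[0,-120,-50],[-1.4,0,0],1]
    - [[0,-150,-60],[-2.3,0,0],1]

```text
clock: 18.6
tcp_pos: [0.3976, 0.3024, 0.2317]
orientation: [-0.038, 0.215, 0.958, -0.184]
wrist_force: [1.2, -0.3, -1.1]
finger_gap: 0.0134
grip_force: 58.9
```

>>> move_arm:
  targets:
    - [[0,0,0],[-0.6,0,0],1]
    - [[0,0,0],[-1.4,0,0],1]
    - [[0,0,0],[-2.2,0,0],1]
    - [[0,0,0],[-2.2,0,0],1]

```text
clock: 19.1
tcp_pos: [0.3952, 0.3001, 0.2305]
orientation: [0.002, 0.219, 0.976, -0.001]
wrist_force: [-0.9, -0.0, -2.0]
finger_gap: 0.0136
grip_force: 59.2
```

Run:
```python
from kin import *
s=env.get_state(); print(s['tcp_pos'],s['joint_pos'],s['clock'],s['finger_gap'],s['wrist_force'],s['ft_torque'])
rel([.4705,-.0915,.23],down(187.2))
for nm in ['side','top']:
  p=env.read_camera(nm); marks(p,['cassette_center','cassette_foot','slot_mouth'],1)
```

```text
[0.3952 0.3001 0.2305] [ 0.4906  0.16   -0.1547  1.2544 -0.005   0.9331] 19.1 0.013561336576799421 [-0.9036 -0.0395 -2.0041] [-0.0119  0.0663  0.0123]
shift [-235.7 -321.6    2.2] turn [-0.02  0.03 -3.26]
cassette_center [(array([0.3973, 0.3022, 0.2016]), 0.64)]
cassette_foot [(array([0.3938, 0.2959, 0.1454]), 0.56)]
slot_mouth [(array([ 0.4692, -0.0934,  0.0599]), 0.56)]
cassette_center [(array([0.3946, 0.3027, 0.2037]), 0.48)]
cassette_foot [(array([0.3958, 0.302 , 0.1416]), 0.46)]
slot_mouth [(array([ 0.4725, -0.0903,  0.06  ]), 0.97)]
```

>>> move_arm:
  targets:
    - [[-35,-41,-15],[0,0,-0.6],1]
    - [[-75,-88,-20],[0,0,-1.2],1]
    - [[-115,-135,-20],[0,0,-1.9],1]
    - [[-155,-182,-20],[0,0,-2.6],1]
    - [[-195,-229,-20],[0,0,-3.2],1]

```text
clock: 20.12
tcp_pos: [0.4767, 0.0104, 0.2508]
orientation: [0.001, -0.061, 0.998, -0.002]
wrist_force: [1.9, 0.0, -2.0]
finger_gap: 0.0132
grip_force: 59.5
```

>>> move_arm:
  targets:
    - [[-3,-18,0],[0,0,0],1]
    - [[-3,-18,0],[0,0,0],1]
    - [[-3,-18,0],[0,0,0],1]

```text
clock: 20.5
tcp_pos: [0.4807, -0.0042, 0.2507]
orientation: [0.001, -0.059, 0.998, -0.002]
wrist_force: [0.1, -0.7, -1.9]
finger_gap: 0.013
grip_force: 59.8
```

```bash
cat > hold.py <<'E'
from kin import *
def top(p,hint=(.4708,-.0913)):
    hsv=cv2.cvtColor(p['pixels'],cv2.COLOR_RGB2HSV)
    m=cv2.inRange(hsv,(105,120,100),(125,255,255))
    keep=np.zeros_like(m); q=np.array([[dx,dy,.06] for dx,dy in((-.07,-.06),(.07,-.06),(.07,.06),(-.07,.06))])+[*hint,0]
    cv2.fillPoly(keep,[proj(p,q).round().astype(np.int32)],255)
    m&=keep; v,u_=np.nonzero(m)
    print('bluepx',len(v)); 
    n_,lab,st,ce=cv2.connectedComponentsWithStats(m)
    i=1+st[1:,4].argmax(); v,u_=np.nonzero(lab==i); print(st[i])
    X=ray(p,np.c_[u_,v],.06)[:,:2]; r=cv2.minAreaRect((X*1000).astype(np.float32)); print(r); return m
E
python3 - <<'E'
from hold import *
s=env.get_state(); print(s['tcp_pos'],s['joint_pos'],s['clock'],s['finger_gap'])
p=wrist('w10'); marks(p,['slot_mouth','slot_floor','holder','cassette_foot'],1)
m=top(p)
c=proj(p,[[.4708,-.0913,.06]])[0]; print(c)
for v in range(int(c[1])-50,int(c[1])+51,10): print(v,[tuple(p['pixels'][v,u_]) if 0 else int(p['pixels'][v,u_,2]) for u_ in range(int(c[0])-60,min(512,int(c[0])+61),5)])
E
```

```text
[ 0.4807 -0.0042  0.2507] [-0.1744  0.123  -0.1487  1.2965 -0.0026 -0.2933] 20.5 0.012951923883505504
slot_mouth [(array([ 0.4673, -0.0884,  0.0593]), 0.87)]
slot_floor [(array([ 0.4728, -0.0918,  0.0136]), 0.74)]
holder [(array([ 0.4704, -0.0893, -0.0024]), 0.8)]
cassette_foot []
bluepx 1913
[ 150  110   45   77 1913]
((469.45074462890625, -91.6610107421875), (74.88251495361328, 39.64176940917969), 6.855193138122559)
[172.4702 150.5565]
100 [129, 131, 132, 130, 129, 132, 130, 130, 130, 129, 131, 129, 128, 131, 129, 131, 126, 128, 131, 134, 117, 137, 149, 167, 179]
110 [133, 132, 131, 130, 127, 128, 128, 100, 120, 113, 102, 96, 93, 90, 92, 89, 67, 74, 149, 153, 149, 194, 198, 195, 192]
120 [194, 195, 196, 196, 196, 197, 168, 150, 118, 118, 106, 70, 68, 80, 108, 120, 75, 74, 149, 90, 164, 198, 198, 200, 200]
130 [197, 196, 147, 146, 145, 145, 145, 113, 115, 113, 107, 60, 43, 87, 92, 118, 79, 107, 162, 159, 162, 188, 195, 194, 196]
140 [150, 151, 152, 148, 146, 146, 144, 142, 120, 119, 111, 75, 45, 88, 85, 118, 91, 110, 162, 160, 161, 171, 198, 199, 199]
150 [149, 148, 147, 149, 144, 144, 146, 141, 130, 116, 111, 77, 45, 90, 78, 119, 105, 113, 154, 161, 164, 156, 193, 191, 196]
160 [144, 146, 147, 142, 147, 145, 146, 142, 100, 115, 113, 74, 44, 88, 84, 115, 109, 158, 135, 161, 164, 102, 172, 196, 201]
170 [150, 142, 138, 136, 142, 141, 143, 142, 147, 118, 119, 74, 46, 61, 71, 119, 119, 114, 111, 78, 75, 148, 197, 198, 198]
180 [164, 144, 147, 144, 142, 148, 145, 146, 150, 118, 118, 112, 107, 94, 89, 117, 117, 79, 81, 145, 147, 187, 196, 192, 197]
190 [182, 149, 147, 148, 148, 148, 147, 143, 146, 142, 144, 175, 196, 94, 86, 85, 84, 88, 80, 123, 146, 194, 195, 194, 192]
200 [194, 175, 187, 181, 185, 195, 179, 193, 195, 192, 195, 198, 197, 195, 190, 192, 197, 195, 192, 196, 195, 197, 188, 122, 192]
```

Run:
```python
from hold import *
s=env.get_state(); p=wrist('w11')
px=p['pixels'].astype(int)
for r in env.regions_of('cassette',p)[:1]:
    v,u_=np.nonzero(r['mask']); print(r['confidence'],len(v),u_.min(),u_.max(),v.min(),v.max())
M=np.linalg.inv(p['mount'])
def pt(x,y,z):
    c=M@[x,y,z,1]; return (p['cx']+f(p)*c[0]/-c[2],p['cy']-f(p)*c[1]/-c[2])
for x in (-.027,.027):
    for y in (-.007,.007): print(x,y,np.round(pt(x,y,-.031),1), np.round(pt(x,y,.089),1))
for col in (245,256,266): print(col,[(v,*px[v,col]) for v in range(190,384,6)])
```

```text
0.81 6302 239 279 162 348
-0.027 -0.007 [239.7 351. ] [248.5 234.7]
-0.027 0.007 [275.5 351.1] [267.6 234.7]
0.027 -0.007 [237.6 220.5] [248.  161.7]
0.027 0.007 [277.8 220.6] [268.3 161.8]
245 [(190, np.int64(112), np.int64(108), np.int64(105)), (196, np.int64(117), np.int64(113), np.int64(111)), (202, np.int64(80), np.int64(83), np.int64(99)), (208, np.int64(39), np.int64(52), np.int64(89)), (214, np.int64(42), np.int64(54), np.int64(93)), (220, np.int64(100), np.int64(101), np.int64(114)), (226, np.int64(211), np.int64(208), np.int64(201)), (232, np.int64(218), np.int64(212), np.int64(207)), (238, np.int64(216), np.int64(214), np.int64(208)), (244, np.int64(218), np.int64(213), np.int64(207)), (250, np.int64(216), np.int64(212), np.int64(207)), (256, np.int64(218), np.int64(214), np.int64(209)), (262, np.int64(218), np.int64(215), np.int64(208)), (268, np.int64(218), np.int64(213), np.int64(208)), (274, np.int64(217), np.int64(213), np.int64(205)), (280, np.int64(169), np.int64(165), np.int64(159)), (286, np.int64(168), np.int64(165), np.int64(160)), (292, np.int64(165), np.int64(
[... 3467 characters left out ...]
np.int64(167), np.int64(163), np.int64(157)), (310, np.int64(168), np.int64(162), np.int64(157)), (316, np.int64(168), np.int64(164), np.int64(158)), (322, np.int64(164), np.int64(162), np.int64(156)), (328, np.int64(168), np.int64(164), np.int64(159)), (334, np.int64(165), np.int64(160), np.int64(155)), (340, np.int64(163), np.int64(158), np.int64(154)), (346, np.int64(163), np.int64(160), np.int64(154)), (352, np.int64(14), np.int64(15), np.int64(18)), (358, np.int64(18), np.int64(22), np.int64(20)), (364, np.int64(12), np.int64(11), np.int64(9)), (370, np.int64(15), np.int64(16), np.int64(20)), (376, np.int64(7), np.int64(8), np.int64(10)), (382, np.int64(16), np.int64(16), np.int64(14))]
```

Run:
```python
from hold import *
rel([.470,-.0917,.165],down(186.9))
```

```text
shift [ 21.4 -84.7  86.4] turn [-0.02  0.02 -0.01]
```

>>> move_arm:
  targets:
    - [[10,-42,0],[-0.02,0.02,0],1]
    - [[21,-85,10],[-0.02,0.02,0],1]
    - [[21,-85,50],[-0.02,0.02,0],1]
    - [[21,-85,80],[-0.02,0.02,0],1]
    - [[21,-85,80],[-0.02,0.02,0],1]

```text
clock: 21.48
tcp_pos: [0.4685, -0.0919, 0.1693]
orientation: [-0.003, -0.059, 0.998, 0.001]
wrist_force: [-0.2, -0.3, -1.9]
finger_gap: 0.013
grip_force: 59.7
```

>>> move_arm:
  targets:
    - [[0,0,0],[0,0,0],1]
    - [[0,0,0],[0,0,0],1]

```text
clock: 21.72
tcp_pos: [0.4716, -0.0928, 0.1729]
orientation: [0.001, -0.059, 0.998, -0.001]
wrist_force: [-0.8, 0.2, -1.3]
finger_gap: 0.0134
grip_force: 59.7
```

Run:
```python
from hold import *
s=env.get_state(); print(s['tcp_pos'],s['clock'],s['wrist_force'],s['ft_torque'])
rel([.470,-.0917,.145],down(186.9))
p=wrist('w12'); marks(p,['slot_mouth','holder'],1)
m=top(p)
for nm in ['side','top']:
  p=env.read_camera(nm); marks(p,['cassette_foot','slot_mouth'],1)
```

```text
[ 0.4716 -0.0928  0.1729] 21.725 [-0.7753  0.2187 -1.26  ] [ 0.0361 -0.0214  0.015 ]
shift [ 1.5  1.3 27.9] turn [-0.01  0.01 -0.01]
slot_mouth [(array([ 0.4689, -0.0909,  0.0611]), 0.9)]
holder [(array([ 0.4707, -0.0898, -0.0031]), 0.88)]
bluepx 2035
[ 234  140   53   94 2026]
((469.5992126464844, -91.79966735839844), (74.6157455444336, 39.56467819213867), 6.871209621429443)
cassette_foot [(array([ 0.4702, -0.0922,  0.083 ]), 0.83)]
slot_mouth [(array([ 0.4751, -0.0936,  0.056 ]), 0.79)]
cassette_foot [(array([ 0.4668, -0.0912,  0.0846]), 0.68)]
slot_mouth [(array([ 0.4713, -0.0908,  0.0601]), 0.83)]
```

>>> move_arm:
  targets:
    - [[1.5,1,10],[0,0,0],1]
    - [[1.5,1,20],[0,0,0],1]
    - [[1.5,1,27],[0,0,0],1]
    - [[1.5,1,27],[0,0,0],1]

```text
clock: 22.68
tcp_pos: [0.4706, -0.0925, 0.1457]
orientation: [0.002, -0.059, 0.998, -0.001]
wrist_force: [0.3, 0.3, 8.9]
finger_gap: 0.0131
grip_force: 62.1
```

>>> move_arm:
  targets:
    - [[0,0,3],[0,0,0],1]
    - [[0,0,5],[0,0,0],1]
    - [[0,0,5],[0,0,0],1]

```text
clock: 23.05
tcp_pos: [0.471, -0.0922, 0.1397]
orientation: [0.002, -0.059, 0.998, -0.001]
wrist_force: [6.3, -0.2, 0.1]
finger_gap: 0.0129
grip_force: 61.0
```

Run:
```python
from hold import *
s=env.get_state(); print(s['tcp_pos'],s['clock'],s['wrist_force'],s['ft_torque'])
rel([.470,-.0917,.105],down(186.9))
```

```text
[ 0.471  -0.0922  0.1397] 23.05 [ 6.3174 -0.2464  0.139 ] [ 0.0795 -1.596  -0.0494]
shift [ 1.1  0.7 34.7] turn [-0.01  0.02 -0.01]
```

>>> move_arm:
  targets:
    - [[-1,0,5],[0,0,0],1]
    - [[-1,0,12],[0,0,0],1]
    - [[-1,0,19],[0,0,0],1]
    - [[-1,0,19],[0,0,0],1]

```text
clock: 23.55
tcp_pos: [0.4705, -0.0918, 0.1193]
orientation: [0.0, -0.059, 0.998, -0.0]
wrist_force: [6.6, -0.5, -4.2]
finger_gap: 0.0132
grip_force: 60.1
```

Run:
```python
from hold import *
s=env.get_state(); print(s['tcp_pos'],s['wrist_force'],s['ft_torque'])
```

```text
[ 0.4705 -0.0918  0.1193] [ 6.6205 -0.5016 -4.243 ] [-0.0505 -1.9926 -0.0413]
```

>>> move_arm:
  targets:
    - [[-0.7,0,5],[0,0,0],1]
    - [[-0.7,0,9],[0,0,0],1]
    - [[-0.7,0,12],[0,0,0],1]
    - [[-0.7,0,13],[0,0,0],1]
    - [[-0.7,0,13],[0,0,0],1]

```text
clock: 24.18
tcp_pos: [0.4709, -0.0916, 0.1068]
orientation: [-0.0, -0.059, 0.998, -0.0]
wrist_force: [4.6, 0.2, 0.8]
finger_gap: 0.0127
grip_force: 60.9
```

>>> move_arm:
  targets:
    - [[0,0,1.5],[0,0,0],1]
    - [[0,0,1.5],[0,0,0],1]

```text
clock: 24.42
tcp_pos: [0.4709, -0.0916, 0.1054]
orientation: [0.0, -0.059, 0.998, -0.0]
wrist_force: [6.0, 1.2, 1.9]
finger_gap: 0.0133
grip_force: 61.0
```

>>> move_arm:
  targets:
    - [[0,0,1.5],[0,0,0],1]
    - [[0,0,1.5],[0,0,0],1]
    - [[0,0,1.5],[0,0,0],1]

```text
clock: 24.8
tcp_pos: [0.4709, -0.0916, 0.1039]
orientation: [0.0, -0.059, 0.998, -0.0]
wrist_force: [5.4, 1.5, 1.0]
finger_gap: 0.0129
grip_force: 61.0
```

>>> move_arm:
  targets:
    - [[0,0,1.5],[0,0,0],1]
    - [[0,0,1.5],[0,0,0],1]
    - [[0,0,1.5],[0,0,0],1]

```text
clock: 25.18
tcp_pos: [0.4711, -0.0917, 0.1037]
orientation: [0.0, -0.059, 0.998, -0.001]
wrist_force: [2.3, 1.5, 11.5]
finger_gap: 0.013
grip_force: 62.5
```

>>> move_arm:
  targets:
    - [[0,0,1.5],[0,0,0],1]
    - [[0,0,1.5],[0,0,0],1]
    - [[0,0,1.5],[0,0,0],1]

```text
clock: 25.55
tcp_pos: [0.4712, -0.0918, 0.1036]
orientation: [0.001, -0.059, 0.998, -0.001]
wrist_force: [-0.7, 1.8, 22.8]
finger_gap: 0.0135
grip_force: 64.1
```

The cassette is on the floor: z stopped at 0.1037 while the force rose. Relieving the load, opening and withdrawing.

>>> move_arm:
  targets:
    - [[0,0,-2],[0,0,0],1]
    - [[0,0,-2],[0,0,0],1]
    - [[0,0,-2],[0,0,0],0]
    - [[0,0,-2],[0,0,0],-0.1]
    - [[0,0,-2],[0,0,0],-0.1]

```text
clock: 26.18
tcp_pos: [0.4692, -0.0914, 0.1023]
orientation: [-0.002, -0.059, 0.998, 0.0]
wrist_force: [0.4, -0.1, 0.2]
finger_gap: 0.0469
grip_force: 0.0
```

>>> move_arm:
  targets:
    - [[0,0,0],[0,0,0],-0.1]
    - [[0,0,-20],[0,0,0],-0.1]
    - [[0,0,-60],[0,0,0],-0.1]
    - [[0,0,-110],[0,0,0],-0.1]
    - [[0,0,-140],[0,0,0],-0.1]

```text
clock: 26.8
tcp_pos: [0.4711, -0.0918, 0.2456]
orientation: [0.001, -0.059, 0.998, -0.001]
wrist_force: [0.4, 0.2, 0.2]
finger_gap: 0.047
grip_force: 0.0
```

>>> move_arm:
  targets:
    - [[0,50,0],[0,0,0],-0.1]
    - [[0,100,0],[0,0,0],-0.1]
    - [[0,100,0],[0,0,0],-0.1]
    - [[0,100,0],[0,0,0],-0.1]

```text
clock: 27.3
tcp_pos: [0.4588, 0.0077, 0.2431]
orientation: [-0.0, -0.059, 0.998, -0.001]
wrist_force: [-0.1, 0.1, 0.3]
finger_gap: 0.0469
grip_force: 0.0
```

Run:
```python
from hold import *
s=env.get_state(); print(s['tcp_pos'],s['clock'],s['wrist_force'],s['finger_gap'])
yaw=np.radians(6.9);a=np.array([np.cos(yaw),np.sin(yaw),0]);b=np.array([-a[1],a[0],0])
for nm in ['side','top','wrist']:
  p=wrist('w13') if nm=='wrist' else env.read_camera(nm); save(p,'fin_'+nm)
  marks(p,['cassette_center','cassette_foot','bottle_center','dish_center','plug_center'],1)
  for r in env.regions_of('cassette',p)[:1]:
    v,u_=np.nonzero(r['mask']); print(nm,r['confidence'],len(v),u_.min(),u_.max(),v.min(),v.max())
  E=np.array([[.4705,-.0917,z] for z in (.06,.136)]); pts=np.array([e+x*a+y*b for e in E for x in(-.027,.027) for y in(-.007,.007)]); q=proj(p,pts); print('expected',q.min(0).round(0),q.max(0).round(0))
```

```text
[0.4588 0.0077 0.2431] 27.3 [-0.1211  0.1164  0.3232] 0.04690586897645532
cassette_center [(array([ 0.4701, -0.0878,  0.0744]), 0.81)]
cassette_foot [(array([ 0.4681, -0.0908,  0.0162]), 0.82)]
bottle_center [(array([0.6323, 0.3093, 0.0446]), 0.93)]
dish_center [(array([0.3433, 0.3824, 0.0132]), 0.73)]
plug_center []
side 0.98 578 293 313 134 163
expected [292. 133.] [314. 163.]
cassette_center []
cassette_foot []
bottle_center [(array([0.6325, 0.3114, 0.0492]), 0.71)]
dish_center [(array([0.3438, 0.3795, 0.0093]), 0.6)]
plug_center [(array([ 0.6047, -0.0072,  0.0131]), 0.45)]
top 0.25 716 158 198 209 239
expected [345. 184.] [361. 211.]
cassette_center [(array([ 0.4645, -0.0909,  0.0732]), 0.7)]
cassette_foot []
bottle_center [(array([0.632 , 0.3086, 0.05  ]), 0.8)]
dish_center []
plug_center [(array([ 0.6075, -0.0009,  0.0137]), 0.82)]
wrist 0.71 3203 116 167 143 222
expected [114. 145.] [165. 226.]
```

The cassette's outline matches the fully-home prediction in the side and wrist cameras, and the bystanders haven't moved. Handing in.

```bash
python3 -c "
from workcell import env
print(env.hand_in())"
```

```text
the job is handed in; nothing more can be done
None
```

The cassette was leaned on the rest and released, then taken again by its band and slid upright into the holder slot until it stood on the floor; bottle, dish and plug did not move, and the job was handed in at about 27 s (no verdict returned).

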